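# Sort the modelling leftovers into their trays

### The job

Tidy the modelling table by sorting the leftovers: put both bare wood offcuts in the wooden tray, the eraser and the yellow glue stick in the blue tray, and the little paint pot, standing upright, in the red tray. Everything should rest on the floor of its tray, nothing stacked, leaning on a rim or stood on end, and the red-handled pliers on the right stay where they are.

Things in the scene. Friction and masses are not known exactly. Their poses are not given: they have to be found in the camera images.
- wood_tray: The open wooden tray (brown): 140 x 170 mm outside (x by y), 32 mm high, fixed to the table. Walls 4 mm thick with a rounded 5 mm rim, inside 132 x 162 mm; the inner floor lies 10 mm above the table. Origin: centre of the underside, at table height; z up, y along the longer side. A small blank card sits on the outside of its -x side.
- blue_tray: The open blue plastic tray: 140 x 170 mm outside (x by y), 32 mm high, fixed to the table. Walls 4 mm thick with a rounded 5 mm rim, inside 132 x 162 mm; the inner floor lies 10 mm above the table. Origin: centre of the underside, at table height; z up, y along the longer side. A small blank card sits on the outside of its -x side.
- red_tray: The open red plastic tray: 140 x 170 mm outside (x by y), 32 mm high, fixed to the table. Walls 4 mm thick with a rounded 5 mm rim, inside 132 x 162 mm; the inner floor lies 10 mm above the table. Origin: centre of the underside, at table height; z up, y along the longer side. A small blank card sits on the outside of its -x side.
- wood_block_center (a point): The chunky bare wood offcut, 24 x 24 x 18 mm (x, y, z), lying loose on the table. Point: its centre, 9 mm above its underside; z up.
- wood_stick_center (a point): The longer bare wood offcut, 18 x 45 x 12 mm (x, y, z; long axis y), lying loose on the table. Point: its centre, 6 mm above its underside; z up.
- rubber_center (a point): The white eraser in a blue card sleeve, 20 x 42 x 12 mm (x, y, z; long axis y), lying loose on the table. Point: its centre, 6 mm above its underside; z up.
- gluestick_center (a point): The yellow glue stick with red ends, a round stick 23 mm in diameter and 103 mm long (long axis y), lying loose on its side. Point: its centre, 12 mm above the table; it may have rolled, so only its y axis is sure to be level.
- paintpot_center (a point): The little round paint pot with a white lid and a red-brown band, 36 mm in diameter, 38 mm high, standing loose on the table. Point: its centre, 19 mm above its underside; z up.
- red_pliers_center (a point): A loose pair of red-handled pliers lying on the table to the right of the trays, 52 x 163 x 12 mm (long axis y); a bystander, not to be moved. Point: its centre, 6 mm above the table.

How it is judged:
By the outcome, as a careful person would: the job done as asked, in the order asked, and still so for the second after the job is handed in, with the robot touching nothing.
It also fails if it takes over 120 s, if anything falls off the work surface, if the arm or the gripper's body presses on something with over 40 N, if the wrist force passes 120 N, or if a joint passes its speed limit or range.

### The arm

A 6-joint arm with a two-finger parallel gripper is mounted at the origin on a cart in front of the work surface, level with it; the furniture and walls round the work are solid. World frame = base frame: x ahead of the robot, y to its left, z up, the work surface at z = 0. Lengths are in m, angles in rad, forces in N, time in s.
With the tool pointing down it reaches from about 0.35 to 0.975 m from the base axis. Payload 4.9 kg.
Tool frame: the origin (TCP) lies midway between the tips of the shut fingers; the grasp point (between the pads) lies 19 mm behind it; z points along the fingers, y is the direction in which the jaws open and shut (so a half turn about z gives the same grasp; the last joint's range is limited). The gripper opens to 85 mm and grips with 20 to 120 N. Pads are 22 mm wide; open, the fingers measure 114 mm over their backs; the gripper's body (76 mm by 85 mm) begins 54 mm behind the grasp point. The pads swing forward as they close: fully open they stand 13 mm farther back than shut.
Start: joints at [1.113, 0.053, 1.613, -0, 1.476, -0.119], TCP at [0.208, 0.589, 0.231] pointing down, gripper open.
Joint ranges: [-3.01, 3.01], [-1.01, 2.22], [0.06, 2.58], [-1.02, 4.17], [0.09, 2.62], [-3.14, 3.14]. Speed limits (rad/s): [2.57, 2.57, 3.14, 3.14, 3.14, 3.14].

### API

Orientations are given as a unit quaternion [w, x, y, z].
In Python, from plant import state, grab_frame, camera_params, job_done, boxes_of gives the robot as it stands.
- The arm moves only by the tool step_arm, never from a script. Its argument "steps" is a list of rows, each a list of 4 numbers: the shift along the tool's x, y, z in mm, then the turn about the tool's z in degrees. A call has 1 to 8 rows; each row shifts and turns the pose as measured when the row begins, along the tool's axes as they then stand; what a row does not reach is not made up. A row lasts 1/10 s, in which the tool goes at most 50 mm and 8.59 degrees, less where a joint would pass 70% of its speed; a pose out of reach is approached as far as the arm can. A call is refused whole if a number of a shift passes 50 or a number of a turn 8.59, either way. A call with a gripper value outside its range is refused whole. "claw" is the opening in per cent of the stroke, from 0 (shut) to 100 (fully open), set as the call begins (left out, the last holds). The fingers move at their own pace and stop on an object; the grip force is fixed at half the most. Time passes only in rows, so rows that do not move let the fingers close. It gives the time, the measured TCP pose, the force and the opening at its end, in the units of the state.
- state(): the state, without advancing time (a new reading comes with each control period).
- grab_frame(name): name is "scene" or "top" or "wrist"; returns (picture, depth): 420x560x3 uint8, red, green, blue; 420x560 float32, m along the optical axis (not along the pixel's ray), 0 where there is no reading.
- camera_params(name): a dict with "mtx" (3x3 intrinsics, pixels), "k1" (the pictures are not rectified: a ray, as slopes to the right and down, at radius r is drawn at 1 + k1 r^2 times it, then the intrinsics apply), "extrinsics" (4x4, takes a point from camera to world coordinates); the wrist camera has in their place "T_tool_cam" (4x4, takes a point from camera to tool coordinates, whose origin is the TCP and whose axes are the flange's). Camera axes: x right, y down, z forward; pixel columns grow to the right and rows downward; lengths in m; the calibration is good to about 2 mm. A picture is of the moment at which its call begins: read the wrist's pose just before it. camera_params takes no time and is no camera call.
- job_done(): hands the job in, once; it reports no verdict.
Trained networks look in the newest picture that a camera, given by its name, has taken for a name from the list of things; names that differ only in an ending like _2 or _b are one class to them, and where a whole thing is asked for, a point or a joint stands for the part that bears it (a point fixed in the world has none). Each returns a list of dicts, best first, with "p" (0 to 1); they miss things now and then, are a little off and sometimes report something else, mostly with a low value. They report only what shows in the picture. A call takes as long as a camera call.
- boxes_of(camera, label): "box" ([left, top, width, height] in pixels, round what is visible of it).
The state is a dict: "time": time; "joint_pos": joint angles; "joint_vel": joint speeds; "joint_efforts": joint torques, N m; "tool_pos": TCP position; "tool_rot": TCP orientation; "contact_force": force on the tool from outside, world axes, zero at the start; "ft_torque": the same for the moment, N m; "gripper_width": opening from 0.0 (shut) to 1.0 (fully open).
Only numpy, scipy, OpenCV 4.12 (cv2) and the standard library are available. Lean on these libraries where they do the work, as an engineer would, in place of code of your own. Each camera call takes 0.05 s, during which the arm holds its last target. There are 200 camera calls.

## Working session

There is one attempt and no reset: what is moved stays moved. The work goes in short steps, Python scripts to look and compute and a tool call to move; the robot and the scene stay as the last step left them, time stands still between calls to the robot, and variables do not carry over. Pictures are saved under pics/ and viewed, about 12 in all and at most 16, crops included, and the job is handed in when it is done.

Besides the shell and the picture viewer there is one more tool, called by a JSON object that holds its "fn" and its "kwargs", one argument or row to a line. step_arm: Moves the arm, as the interface text tells. Its arguments: {"type":"object","properties":{"steps":{"type":"array"},"claw":{"type":"number"}},"required":["steps"]}

```bash
mkdir -p pics; ls
cat > h.py <<'E'
import numpy as np, cv2
from plant import *
from scipy.spatial.transform import Rotation as R
def T_of(cam):
    p=camera_params(cam)
    if 'extrinsics' in p: return p,np.array(p['extrinsics'])
    s=state(); q=s['tool_rot']; T=np.eye(4); T[:3,:3]=R.from_quat([q[1],q[2],q[3],q[0]]).as_matrix(); T[:3,3]=s['tool_pos']
    return p,T@np.array(p['T_tool_cam'])
def cloud(p,T,depth):
    K=np.array(p['mtx']); h,w=depth.shape
    v,u=np.mgrid[:h,:w]; pts=np.stack([u,v],-1).reshape(-1,1,2).astype(float)
    n=cv2.undistortPoints(pts,K,np.array([p['k1'],0,0,0.])).reshape(h,w,2)
    c=np.concatenate([n*depth[...,None],depth[...,None]],-1)
    X=c@T[:3,:3].T+T[:3,3]; X[depth==0]=np.nan
    return X
def grab(cam,name=None):
    p,T=T_of(cam); im,d=grab_frame(cam)
    if name: cv2.imwrite('pics/'+name,im[...,::-1])
    return im,d,cloud(p,T,d)
E
python3 - <<'E'
from h import *
print(state())
for c in ['top','scene']:
    im,d,X=grab(c,c+'0.png'); np.save(c+'.npy',X)
    for n in ['wood_tray','blue_tray','red_tray','wood_block_center','wood_stick_center','rubber_center','gluestick_center','paintpot_center','red_pliers_center']:
        for b in boxes_of(c,n)[:2]:
            l,t,w,h=b['box']; P=X[int(t):int(t+h)+1,int(l):int(l+w)+1]; u=int(l+w/2);v=int(t+h/2)
            print(c,n,round(b['p'],2),np.round(b['box']),np.round(X[v,u],3))
E
```

```text
pics
{'time': 0.0, 'joint_pos': array([ 1.11299951e+00,  5.33810091e-02,  1.61432694e+00, -2.93631176e-05,
        1.47599920e+00, -1.19020850e-01]), 'joint_vel': array([ 2.08159272e-03, -1.09416178e-03, -1.05013741e-04, -6.88331112e-04,
       -9.32913752e-05,  1.25269194e-03]), 'joint_efforts': array([-2.19455447e-03, -3.93679869e+01, -3.70180500e+01, -3.28662063e-04,
        7.15381073e-03, -1.44332273e-05]), 'tool_pos': array([0.20744364, 0.58889288, 0.23002838]), 'tool_rot': array([-2.86699259e-04,  1.68577644e-01,  9.85687811e-01, -1.01773717e-03]), 'contact_force': array([ 0.51424899, -0.07597994,  0.12121779]), 'ft_torque': array([-0.04503816, -0.02445035, -0.04189125]), 'gripper_width': 1.0019259985608568}
top wood_tray 0.71 [226. 141.  59.  53.] [ 0.638 -0.003  0.01 ]
top wood_tray 0.22 [297. 240.   8.   9.] [ 0.414 -0.134  0.019]
top blue_tray 0.58 [313. 156.  63.  53.] [nan nan nan]
top red_tray 0.63 [140. 157.  65.  60.] [0.584 0.239 0.007]
top wood_block_center 0.52 [141. 160.  64.  55.] [0.583 0.241 0.014]
top wood_stick_center 0.67 [345. 256.  10.  10.] [ 0.366 -0.274
[... 284 characters left out ...]
e blue_tray 0.72 [318. 218.  93.  51.] [ 0.601 -0.264  0.012]
scene red_tray 0.77 [200. 173.  66.  32.] [0.586 0.249 0.01 ]
scene wood_block_center 0.46 [264. 240.  14.  16.] [ 0.412 -0.138  0.012]
scene wood_stick_center 0.7 [285. 275.  19.  11.] [ 0.357 -0.279  0.013]
scene wood_stick_center 0.22 [266. 242.  13.  12.] [ 0.416 -0.138  0.011]
scene gluestick_center 0.73 [238. 212.  23.  21.] [ 0.45  -0.007  0.023]
scene gluestick_center 0.5 [266. 242.  11.  12.] [ 0.414 -0.14   0.015]
scene paintpot_center 0.6 [211. 201.  15.  14.] [0.433 0.106 0.031]
scene paintpot_center 0.46 [164. 198.  14.   9.] [0.379 0.27  0.011]
scene red_pliers_center 0.71 [359. 269.  59.  41.] [ 0.487 -0.425  0.003]
```

Run:
```python
import cv2,numpy as np
a=cv2.imread('pics/top0.png'); cv2.imwrite('pics/top1.png',cv2.resize(a[130:290,120:440],None,fx=2.5,fy=2.5,interpolation=cv2.INTER_CUBIC))
X=np.load('top.npy')
# blobs above the table, in x 0.33-0.5
m=((X[...,2]>0.007)&(X[...,2]<.08)&(X[...,0]>.33)&(X[...,0]<.53)&(abs(X[...,1])<.36)).astype('uint8')
n,L,S,C=cv2.connectedComponentsWithStats(m)
for i in range(1,n):
    if S[i,4]<30: continue
    P=X[L==i]; r=cv2.minAreaRect(P[:,:2].astype('f4')*1000)
    print(S[i],np.round(np.median(P,0),3),'zmax',round(np.percentile(P[:,2],95),3),np.round(r[0]),np.round(r[1]),round(r[2]))
from h import *
print(camera_params('wrist'))
```

```text
[317 203  56   7 181] [ 0.525 -0.245  0.028] zmax 0.035 [ 526. -263.] [ 14. 160.] 3
[137 205  61  13 472] [0.517 0.234 0.013] zmax 0.035 [514. 254.] [176.  36.] 89
[234 218  37  23 283] [0.458 0.009 0.022] zmax 0.026 [459.   9.] [108.  27.] 64
[205 229  13  13 136] [0.442 0.122 0.039] zmax 0.042 [443. 124.] [33. 37.] 6
[293 238  11  10  71] [ 0.42  -0.126  0.018] zmax 0.022 [ 418. -125.] [24. 23.] 71
[153 248  12  17 106] [0.383 0.281 0.013] zmax 0.017 [381. 280.] [25. 46.] 76
[341 256  16  10  97] [ 0.363 -0.271  0.012] zmax 0.016 [ 364. -273.] [46. 18.] 73
[132 265  10  10  34] [0.339 0.346 0.009] zmax 0.011 [342. 347.] [28. 22.] 28
{'mtx': array([[343.59258205,   0.        , 278.67441835],
       [  0.        , 343.59258205, 209.20447046],
       [  0.        ,   0.        ,   1.        ]]), 'k1': -0.06650079914912715, 'T_tool_cam': array([[ 1.68613075e-03, -9.51372094e-01, -3.08039437e-01,
         7.86449692e-02],
       [ 9.99998577e-01,  1.58692370e-03,  5.72567687e-04,
        -4.81379563e-04],
       [-5.58898364e-05, -3.08039964e-01,  9.51373416e-01,
        -1.42512226e-01],
       [ 0.00000000e+00,  0.00000000e+00,  0.00000000e+00,
         1.00000000e+00]])}
```

View pics/top1.png

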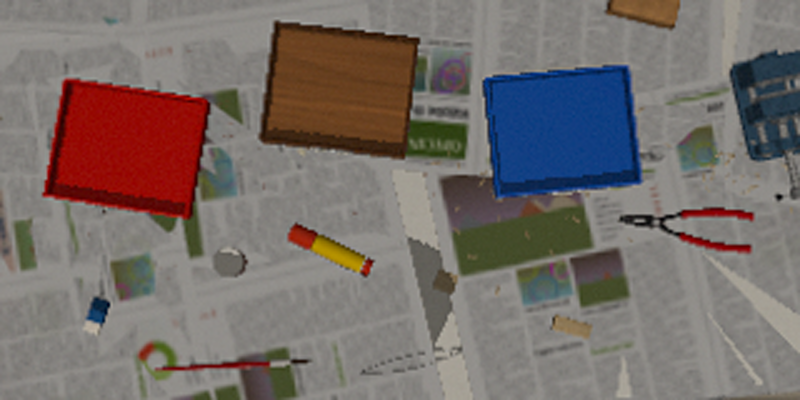

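The crop shows the red, wood and blue trays from left to right. The eraser is at (97,315), the pot at (230,262), the glue stick at (330,250), the block at (445,282), the stick at (572,326) and the pliers at (690,225). Cloud blob sizes match the given sizes.

```bash
cat >> h.py <<'E'
def pose():
    s=state(); q=s['tool_rot']; M=R.from_quat([q[1],q[2],q[3],q[0]]).as_matrix()
    return np.array(s['tool_pos']),M,np.degrees(np.arctan2(M[1,1],M[0,1])),s
def plan(target,jaw=None):
    """rows to bring the TCP to target (world) with jaws opening along world angle jaw (deg, mod 180)"""
    p,M,a,s=pose(); d=np.array(target)-p
    turn=0 if jaw is None else -((jaw-a+90)%180-90)
    N=int(max(np.ceil(np.linalg.norm(d)*1000/48),np.ceil(abs(turn)/8.5),1))
    rows=[]
    for i in range(N):
        l=R.from_rotvec(M[:,2]*np.radians(turn*i/N)).as_matrix()@M
        rows.append([*np.round(l.T@d*1000/N,1).tolist(),round(turn/N,1)])
    print('at',p.round(4),'jaw',round(a,1),'j6',round(s['joint_pos'][5],2),'t',round(s['time'],1),'->',N,'rows'); print(rows)
def look(near,name=None,zmin=.006,rad=.08,zmax=.08):
    im,d,X=grab('wrist',name)
    m=((X[...,2]>zmin)&(X[...,2]<zmax)&(np.hypot(X[...,0]-near[0],X[...,1]-near[1])<rad)).astype('uint8')
    m=cv2.morphologyEx(m,cv2.MORPH_OPEN,np.ones((3,3)))
    n,L,S,C=cv2.connectedComponentsWithStats(m)
    for i in range(1,n):
        if S[i,4]<60: continue
        P=X[L==i]; zt=np.percentile(P[:,2],95); Q=P[P[:,2]>zt-.006]
        r=cv2.minAreaRect(Q[:,:2].astype('f4')*1000); b=cv2.boxPoints(r); e=[b[1]-b[0],b[2]-b[1]]; e.sort(key=np.linalg.norm)
        print('blob px',C[i].round(),'top z',round(zt,4),'ctr mm',np.round(r[0],1),'size',np.round([np.linalg.norm(k) for k in e],1),
          'short-axis deg',round(np.degrees(np.arctan2(e[0][1],e[0][0]))%180,1))
    return im,d,X
E
python3 - <<'E'
from h import *
X=np.load('top.npy')
for n,c in dict(wood=(.635,-.003),blue=(.595,-.255),red=(.58,.245)).items():
    m=(X[...,2]>.026)&(X[...,2]<.05)&(abs(X[...,0]-c[0])<.12)&(abs(X[...,1]-c[1])<.13)
    r=cv2.minAreaRect(X[m][:,:2].astype('f4')*1000); print(n,m.sum(),np.round(r[0]),np.round(r[1]),round(r[2],1), X[m][:,:2].min(0),X[m][:,:2].max(0))
plan([.418,-.125,.13],70)
E
```

```text
wood 393 [642.  -4.] [171. 142.] 82.9 [ 0.56337818 -0.09677499] [0.72197946 0.08882257]
blue 377 [ 593. -264.] [142. 173.] 4.8 [ 0.51617535 -0.35525446] [ 0.66796539 -0.1739364 ]
red 396 [577. 243.] [170. 142.] 80.8 [0.49380306 0.14922589] [0.6579434  0.33714912]
at [0.2077 0.5894 0.2313] jaw 70.6 j6 -0.12 t 1.0 -> 16 rows
[[-27.2, -37.7, 6.3, np.float64(0.0)], [-27.3, -37.7, 6.3, np.float64(0.0)], [-27.3, -37.7, 6.3, np.float64(0.0)], [-27.3, -37.7, 6.3, np.float64(0.0)], [-27.3, -37.7, 6.3, np.float64(0.0)], [-27.4, -37.7, 6.3, np.float64(0.0)], [-27.4, -37.6, 6.3, np.float64(0.0)], [-27.4, -37.6, 6.3, np.float64(0.0)], [-27.4, -37.6, 6.3, np.float64(0.0)], [-27.5, -37.6, 6.3, np.float64(0.0)], [-27.5, -37.6, 6.3, np.float64(0.0)], [-27.5, -37.6, 6.3, np.float64(0.0)], [-27.5, -37.5, 6.3, np.float64(0.0)], [-27.5, -37.5, 6.3, np.float64(0.0)], [-27.6, -37.5, 6.3, np.float64(0.0)], [-27.6, -37.5, 6.3, np.float64(0.0)]]
```

{"fn": "step_arm", "kwargs": {
  "steps": [
    [-27,-38,0,0],
    [-27,-38,0,0],
    [-27,-38,0,0],
    [-27,-38,0,0],
    [-27,-38,0,0],
    [-27,-38,0,0],
    [-27,-38,0,0],
    [-27,-38,0,0]
  ],
  "claw": 100
}}

```text
time: 1.8
tool_pos: [0.3125, 0.2236, 0.2301]
tool_rot: [0.001, 0.163, 0.987, 0.0]
contact_force: [1.3, -0.6, 0.5]
gripper_width: 0.998
```

{"fn": "step_arm", "kwargs": {
  "steps": [
    [-27,-38,12,0],
    [-27,-38,12,0],
    [-27,-38,12,0],
    [-27,-38,12,0],
    [-27,-38,12,0],
    [-27,-38,12,0],
    [-27,-38,12,0],
    [-27,-38,12,0]
  ]
}}

```text
time: 2.6
tool_pos: [0.4242, -0.1485, 0.1384]
tool_rot: [0.012, 0.163, 0.987, 0.002]
contact_force: [0.7, 0.9, 0.6]
gripper_width: 1.003
```

Run:
```python
from h import *
look((.418,-.125),'w1.png'); plan([.418,-.125,.13])
```

```text
blob px [300. 184.] top z 0.0191 ctr mm [ 419.8 -128.7] size [24.1 24.4] short-axis deg 69.2
at [ 0.4245 -0.1537  0.1362] jaw 71.0 j6 -1.76 t 2.6 -> 1 rows
[[15.6, 25.0, 6.0, 0.0]]
```

View pics/w1.png

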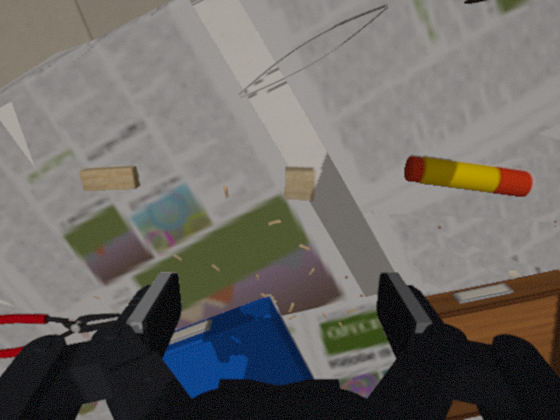

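The wrist view shows the block at (300,184), the stick at (110,178) and the glue stick at (465,175). The arm was still settling, so I'll centre over the block and measure once more.

{"fn": "step_arm", "kwargs": {
  "steps": [
    [14,23,6,2],
    [0,0,0,0],
    [0,0,0,0]
  ]
}}

```text
time: 2.95
tool_pos: [0.4187, -0.1307, 0.129]
tool_rot: [0.009, 0.186, 0.982, 0.0]
contact_force: [-0.5, -0.9, -0.6]
gripper_width: 1.001
```

Run:
```python
from h import *
look((.419,-.127),rad=.2,zmax=.027); plan([.419,-.127,.04],69); print(state()['tool_rot'])
```

```text
blob px [456. 184.] top z 0.0234 ctr mm [457.3   4.8] size [ 21.2 103.9] short-axis deg 153.8
blob px [281. 201.] top z 0.019 ctr mm [ 419.6 -128.6] size [23.9 24.4] short-axis deg 68.4
blob px [ 90. 204.] top z 0.013 ctr mm [ 366.1 -274.9] size [18.9 47.1] short-axis deg 163.8
blob px [459. 309.] top z 0.0255 ctr mm [570.2 -18. ] size [ 5.1 36.4] short-axis deg 172.1
blob px [231. 345.] top z 0.0259 ctr mm [ 531.6 -218.6] size [ 57.5 122. ] short-axis deg 149.0
blob px [239. 365.] top z 0.011 ctr mm [ 570.7 -237.1] size [62.6 82. ] short-axis deg 4.0
at [ 0.4185 -0.1304  0.1289] jaw 68.5 j6 -1.67 t 3.0 -> 2 rows
[[1.2, 1.5, 44.4, np.float64(-0.2)], [1.2, 1.5, 44.4, np.float64(-0.2)]]
[9.02968449e-03 1.86206250e-01 9.82469135e-01 3.09280391e-04]
```

{"fn": "step_arm", "kwargs": {
  "steps": [
    [0,2,45,0],
    [0,0,45,0],
    [0,0,20,0],
    [0,0,0,0]
  ]
}}

```text
time: 3.4
tool_pos: [0.4264, -0.1308, 0.0215]
tool_rot: [0.016, 0.184, 0.983, -0.002]
contact_force: [-0.6, -0.2, 0.4]
gripper_width: 1.002
```

{"fn": "step_arm", "kwargs": {
  "steps": [
    [7,0,9,0],
    [0,0,7,0],
    [0,0,0,0]
  ]
}}

```text
time: 3.7
tool_pos: [0.4222, -0.1291, 0.0076]
tool_rot: [0.018, 0.183, 0.983, -0.003]
contact_force: [-0.2, -0.2, -0.2]
gripper_width: 0.997
```

Run:
```python
from h import *
plan([.4196,-.1286,.004],69); print(pose()[1].round(3))
```

```text
at [ 0.4222 -0.1291  0.0076] jaw 68.9 j6 -1.67 t 3.7 -> 1 rows
[[2.8, -0.5, 3.5, np.float64(-0.1)]]
[[-0.932  0.36   0.035]
 [ 0.36   0.933 -0.012]
 [-0.037  0.001 -0.999]]
```

{"fn": "step_arm", "kwargs": {
  "steps": [
    [3,0,3,0],
    [0,0,0,0]
  ]
}}

```text
time: 3.9
tool_pos: [0.4207, -0.1286, 0.006]
tool_rot: [0.02, 0.183, 0.983, -0.003]
contact_force: [-0.0, 0.1, 0.1]
gripper_width: 1.001
```

{"fn": "step_arm", "kwargs": {
  "steps": [
    [0,0,0,0],
    [0,0,0,0],
    [0,0,0,0],
    [0,0,0,0],
    [0,0,0,0]
  ],
  "claw": 0
}}

```text
time: 4.4
tool_pos: [0.4225, -0.1296, 0.0083]
tool_rot: [0.022, 0.183, 0.983, -0.004]
contact_force: [-0.4, -0.3, 0.3]
gripper_width: 0.262
```

{"fn": "step_arm", "kwargs": {
  "steps": [
    [0,0,-15,0],
    [0,0,-25,0],
    [0,0,-35,0],
    [0,0,0,0]
  ]
}}

```text
time: 4.8
tool_pos: [0.418, -0.1278, 0.0841]
tool_rot: [0.02, 0.183, 0.983, -0.003]
contact_force: [0.8, 0.4, 0.6]
gripper_width: 0.257
```

Run:
```python
from h import *
a=np.radians(-7.1); ex=np.array([np.cos(a),np.sin(a)]); ey=np.array([-ex[1],ex[0]]); c=np.array([.642,-.004])
t=c+.0*ex+.04*ey; print(t, c-.04*ey); plan([*t,.09],82.9); print(pose()[1].round(3))
```

```text
[0.64694406 0.03569328] [ 0.63705594 -0.04369328]
at [ 0.418  -0.1278  0.0841] jaw 68.9 j6 -1.67 t 4.8 -> 6 rows
[[-25.8, 39.2, 0.1, np.float64(-2.3)], [-27.4, 38.1, 0.1, np.float64(-2.3)], [-28.9, 36.9, 0.1, np.float64(-2.3)], [-30.4, 35.7, 0.1, np.float64(-2.3)], [-31.8, 34.5, 0.1, np.float64(-2.3)], [-33.2, 33.1, 0.1, np.float64(-2.3)]]
[[-0.932  0.36   0.038]
 [ 0.36   0.933 -0.014]
 [-0.04   0.001 -0.999]]
```

{"fn": "step_arm", "kwargs": {
  "steps": [
    [-26,39,0,-2.3],
    [-27,38,0,-2.3],
    [-29,37,0,-2.3],
    [-30,36,0,-2.3],
    [-32,34,0,-2.3],
    [-33,33,0,-2.3],
    [0,0,0,0]
  ]
}}

```text
time: 5.5
tool_pos: [0.6524, 0.0409, 0.0833]
tool_rot: [0.017, 0.061, 0.998, -0.006]
contact_force: [0.3, 0.2, -0.6]
gripper_width: 0.258
```

Run:
```python
from h import *
plan([.647,.036,.018],82.9); print(pose()[1].round(3))
```

```text
at [0.6524 0.0409 0.0833] jaw 83.0 j6 -1.49 t 5.5 -> 2 rows
[[3.5, -2.4, 32.6, np.float64(0.0)], [3.5, -2.4, 32.6, np.float64(0.0)]]
[[-0.992  0.122  0.034]
 [ 0.122  0.992 -0.015]
 [-0.036 -0.011 -0.999]]
```

{"fn": "step_arm", "kwargs": {
  "steps": [
    [4,-2,30,0],
    [3,-2,20,0],
    [0,0,12,0],
    [0,0,0,0]
  ]
}}

```text
time: 5.9
tool_pos: [0.6475, 0.0377, 0.0166]
tool_rot: [0.017, 0.06, 0.998, -0.007]
contact_force: [-0.6, -0.3, 0.1]
gripper_width: 0.259
```

{"fn": "step_arm", "kwargs": {
  "steps": [
    [0,0,0,0],
    [0,0,0,0],
    [0,0,0,0]
  ],
  "claw": 50
}}

```text
time: 6.2
tool_pos: [0.647, 0.0371, 0.017]
tool_rot: [0.017, 0.061, 0.998, -0.007]
contact_force: [-0.6, -0.1, 0.0]
gripper_width: 0.502
```

{"fn": "step_arm", "kwargs": {
  "steps": [
    [0,0,-20,0],
    [0,0,-40,0],
    [0,0,-30,0],
    [0,0,0,0]
  ]
}}

```text
time: 6.6
tool_pos: [0.6434, 0.0383, 0.1105]
tool_rot: [0.016, 0.061, 0.998, -0.007]
contact_force: [1.4, -0.3, 0.6]
gripper_width: 0.496
```

Run:
```python
from h import *
look((.647,.036),rad=.05,zmin=.018,zmax=.05)
plan([.366,-.275,.10],74); print(pose()[1].round(3))
```

```text
blob px [335. 218.] top z 0.033 ctr mm [650.8  75.7] size [ 5.1 62.8] short-axis deg 82.9
blob px [280. 213.] top z 0.029 ctr mm [644.6  37.5] size [24.  24.7] short-axis deg 83.7
at [0.6424 0.0383 0.1083] jaw 83.0 j6 -1.49 t 6.7 -> 9 rows
[[26.3, -38.3, 0.6, np.float64(1.0)], [25.6, -38.7, 0.6, np.float64(1.0)], [24.9, -39.2, 0.6, np.float64(1.0)], [24.2, -39.6, 0.6, np.float64(1.0)], [23.5, -40.0, 0.6, np.float64(1.0)], [22.8, -40.4, 0.6, np.float64(1.0)], [22.1, -40.8, 0.6, np.float64(1.0)], [21.4, -41.2, 0.6, np.float64(1.0)], [20.7, -41.6, 0.6, np.float64(1.0)]]
[[-0.992  0.122  0.029]
 [ 0.122  0.992 -0.015]
 [-0.03  -0.011 -0.999]]
```

```bash
python3 - <<'E'
s=open('h.py').read()
s=s.replace("""    N=int(max(""","""    dj=np.arctan2(target[1],target[0])-np.arctan2(p[1],p[0]); f=lambda t:s['joint_pos'][5]+dj+np.radians(t)
    if abs(f(turn))>2.9: turn-=180*np.sign(f(turn))
    print('j6 end',round(f(turn),2))
    N=int(max(""",1).replace("round(turn/N,1)]","round(float(turn)/N,1)]")
open('h.py','w').write(s)
E
python3 -c "
from h import *
plan([.366,-.275,.10],163.8)"
```

```text
j6 end -0.47
at [0.6424 0.0383 0.1083] jaw 83.0 j6 -1.49 t 6.7 -> 12 rows
[[19.7, -28.7, 0.4, 8.3], [15.4, -31.2, 0.4, 8.3], [10.7, -33.1, 0.4, 8.3], [5.8, -34.3, 0.4, 8.3], [0.8, -34.8, 0.4, 8.3], [-4.2, -34.6, 0.4, 8.3], [-9.1, -33.6, 0.4, 8.3], [-13.8, -31.9, 0.4, 8.3], [-18.3, -29.6, 0.4, 8.3], [-22.4, -26.7, 0.4, 8.3], [-26.0, -23.2, 0.4, 8.3], [-29.0, -19.2, 0.4, 8.3]]
```

{"fn": "step_arm", "kwargs": {
  "steps": [
    [20,-29,0,8.3],
    [15,-31,0,8.3],
    [11,-33,0,8.3],
    [6,-34,0,8.3],
    [1,-35,0,8.3],
    [-4,-35,0,8.3],
    [-9,-34,0,8.3],
    [-14,-32,0,8.3]
  ],
  "claw": 60
}}

```text
time: 7.45
tool_pos: [0.442, -0.1689, 0.0945]
tool_rot: [0.009, 0.612, 0.791, 0.001]
contact_force: [0.1, 0.1, 0.5]
gripper_width: 0.599
```

{"fn": "step_arm", "kwargs": {
  "steps": [
    [-18,-30,0,8.3],
    [-22,-27,0,8.3],
    [-26,-23,0,8.3],
    [-29,-19,0,8.3],
    [0,0,0,0],
    [0,0,0,0]
  ]
}}

```text
time: 8.05
tool_pos: [0.3329, -0.2697, 0.0847]
tool_rot: [0.003, 0.821, 0.571, 0.002]
contact_force: [0.6, -0.5, -0.1]
gripper_width: 0.6
```

Run:
```python
from h import *
look((.366,-.275),rad=.06)
plan([.366,-.275,.035],163.8); print(pose()[1].round(3))
```

```text
blob px [326. 211.] top z 0.013 ctr mm [ 365.7 -275.2] size [18.2 45.6] short-axis deg 163.8
j6 end -0.54
at [ 0.333  -0.2695  0.0846] jaw -20.3 j6 -0.5 t 8.1 -> 2 rows
[[3.1, 16.3, 24.9, -2.0], [2.5, 16.4, 24.9, -2.0]]
[[ 0.347  0.938  0.006]
 [ 0.938 -0.347 -0.002]
 [ 0.     0.006 -1.   ]]
```

{"fn": "step_arm", "kwargs": {
  "steps": [
    [3,16,20,-2],
    [3,16,20,-2],
    [0,0,15,0],
    [0,0,0,0]
  ]
}}

```text
time: 8.5
tool_pos: [0.3693, -0.2715, 0.0273]
tool_rot: [0.002, 0.797, 0.605, 0.002]
contact_force: [0.9, 0.8, 0.6]
gripper_width: 0.599
```

Run:
```python
from h import *
plan([.3657,-.2752,.004],163.8); print(pose()[1].round(3))
```

```text
j6 end -0.53
at [ 0.3693 -0.2715  0.0273] jaw -15.6 j6 -0.53 t 8.5 -> 1 rows
[[-4.6, -2.6, 23.2, 0.6]]
[[ 0.269  0.963  0.006]
 [ 0.963 -0.269 -0.001]
 [ 0.     0.006 -1.   ]]
```

{"fn": "step_arm", "kwargs": {
  "steps": [
    [-5,-3,12,0.5],
    [0,0,10,0],
    [0,0,0,0]
  ]
}}

```text
time: 8.8
tool_pos: [0.3659, -0.2746, 0.0041]
tool_rot: [0.003, 0.798, 0.602, 0.002]
contact_force: [0.0, -0.1, -1.3]
gripper_width: 0.599
```

{"fn": "step_arm", "kwargs": {
  "steps": [
    [0,0,1,0],
    [0,0,0,0],
    [0,0,0,0],
    [0,0,0,0]
  ],
  "claw": 0
}}

```text
time: 9.2
tool_pos: [0.3666, -0.2757, 0.0046]
tool_rot: [0.004, 0.798, 0.602, 0.002]
contact_force: [1.2, -0.6, -0.1]
gripper_width: 0.185
```

{"fn": "step_arm", "kwargs": {
  "steps": [
    [0,0,-15,0],
    [0,0,-35,0],
    [0,0,-35,0],
    [0,0,0,0]
  ]
}}

```text
time: 9.6
tool_pos: [0.3652, -0.275, 0.0921]
tool_rot: [0.003, 0.799, 0.602, 0.002]
contact_force: [0.1, -1.4, -0.4]
gripper_width: 0.185
```

Run:
```python
from h import *
plan([.637,-.044,.085],-7.1); print(pose()[1].round(3))
```

```text
j6 end -0.11
at [ 0.3652 -0.275   0.0921] jaw -16.0 j6 -0.53 t 9.6 -> 8 rows
[[37.1, 24.7, 1.1, -1.1], [36.6, 25.4, 1.1, -1.1], [36.1, 26.1, 1.1, -1.1], [35.6, 26.8, 1.1, -1.1], [35.1, 27.5, 1.1, -1.1], [34.6, 28.2, 1.1, -1.1], [34.0, 28.8, 1.1, -1.1], [33.4, 29.5, 1.1, -1.1]]
[[ 0.275  0.961  0.008]
 [ 0.961 -0.275 -0.002]
 [-0.     0.008 -1.   ]]
```

{"fn": "step_arm", "kwargs": {
  "steps": [
    [37,25,1,-1.1],
    [37,25,1,-1.1],
    [36,26,1,-1.1],
    [36,27,1,-1.1],
    [35,27,1,-1.1],
    [35,28,1,-1.1],
    [34,29,1,-1.1],
    [33,29,1,-1.1]
  ]
}}

```text
time: 10.4
tool_pos: [0.6433, -0.0404, 0.0833]
tool_rot: [0.006, 0.752, 0.659, 0.001]
contact_force: [0.4, -0.3, -0.3]
gripper_width: 0.19
```

{"fn": "step_arm", "kwargs": {
  "steps": [
    [0,0,0,0]
  ]
}}

```text
time: 10.5
tool_pos: [0.6461, -0.037, 0.0824]
tool_rot: [0.006, 0.75, 0.661, 0.002]
contact_force: [-0.0, -0.2, -0.6]
gripper_width: 0.188
```

Run:
```python
from h import *
plan([.637,-.044,.016],-7.1); print(pose()[1].round(3))
```

```text
j6 end -0.06
at [ 0.6461 -0.037   0.0824] jaw -7.2 j6 -0.04 t 10.5 -> 2 rows
[[-3.9, -4.4, 33.2, -0.1], [-3.9, -4.4, 33.2, -0.1]]
[[ 0.126  0.992  0.011]
 [ 0.992 -0.126 -0.007]
 [-0.006  0.012 -1.   ]]
```

{"fn": "step_arm", "kwargs": {
  "steps": [
    [-4,-4,30,0],
    [-4,-4,22,0],
    [0,0,13,0],
    [0,0,0,0]
  ]
}}

```text
time: 10.9
tool_pos: [0.6388, -0.0437, 0.0143]
tool_rot: [0.007, 0.749, 0.662, 0.002]
contact_force: [0.8, 0.8, 1.0]
gripper_width: 0.185
```

{"fn": "step_arm", "kwargs": {
  "steps": [
    [0,0,0,0],
    [0,0,0,0],
    [0,0,0,0]
  ],
  "claw": 45
}}

```text
time: 11.2
tool_pos: [0.6393, -0.0443, 0.0158]
tool_rot: [0.007, 0.75, 0.662, 0.002]
contact_force: [-0.0, -0.2, 0.3]
gripper_width: 0.452
```

{"fn": "step_arm", "kwargs": {
  "steps": [
    [0,0,-20,0],
    [0,0,-40,0],
    [0,0,-40,0],
    [0,0,0,0]
  ]
}}

```text
time: 11.6
tool_pos: [0.638, -0.0437, 0.1207]
tool_rot: [0.008, 0.75, 0.661, 0.002]
contact_force: [0.7, 0.1, 0.6]
gripper_width: 0.448
```

Run:
```python
from h import *
look((.64,-.04),'w2.png',rad=.05,zmin=.017,zmax=.05)
plan([.381,.280,.11],163); print(pose()[1].round(3))
```

```text
blob px [277. 208.] top z 0.023 ctr mm [638.6 -44.1] size [17.6 45.2] short-axis deg 173.4
blob px [279. 265.] top z 0.0325 ctr mm [634.4 -88.1] size [ 2.9 26. ] short-axis deg 81.3
j6 end 0.82
at [ 0.6364 -0.0435  0.1179] jaw -7.2 j6 -0.06 t 11.7 -> 9 rows
[[32.1, -32.7, 0.3, 1.1], [31.5, -33.3, 0.3, 1.1], [30.9, -33.9, 0.3, 1.1], [30.2, -34.4, 0.3, 1.1], [29.5, -35.0, 0.3, 1.1], [28.9, -35.6, 0.3, 1.1], [28.2, -36.1, 0.3, 1.1], [27.5, -36.6, 0.3, 1.1], [26.8, -37.2, 0.3, 1.1]]
[[ 0.125  0.992  0.01 ]
 [ 0.992 -0.125 -0.007]
 [-0.006  0.01  -1.   ]]
```

View pics/w2.png

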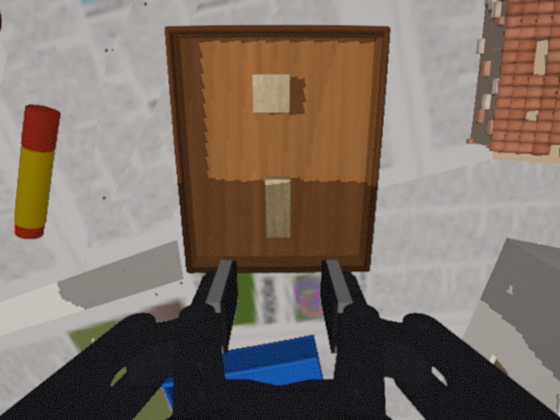

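Both offcuts lie flat in the wooden tray, the block at (271,93) and the stick at (278,208). The eraser is next.

Run:
```python
from h import *
plan([.381,.280,.12],74)
```

```text
j6 end -0.77
at [ 0.6364 -0.0435  0.1179] jaw -7.2 j6 -0.06 t 11.7 -> 10 rows
[[28.9, -29.4, -0.7, -8.1], [32.8, -25.0, -0.7, -8.1], [36.0, -20.1, -0.7, -8.1], [38.4, -14.8, -0.7, -8.1], [40.2, -9.3, -0.7, -8.1], [41.1, -3.5, -0.7, -8.1], [41.1, 2.3, -0.7, -8.1], [40.4, 8.1, -0.7, -8.1], [38.9, 13.7, -0.7, -8.1], [36.5, 19.1, -0.7, -8.1]]
```

{"fn": "step_arm", "kwargs": {
  "steps": [
    [29,-29,-1,-8.1],
    [33,-25,-1,-8.1],
    [36,-20,-1,-8.1],
    [38,-15,-1,-8.1],
    [40,-9,-1,-8.1],
    [41,-3,-1,-8.1],
    [41,2,-1,-8.1],
    [40,8,-1,-8.1]
  ],
  "claw": 60
}}

```text
time: 12.45
tool_pos: [0.4216, 0.2154, 0.1169]
tool_rot: [0.004, 0.261, 0.965, -0.003]
contact_force: [-0.1, 0.7, -0.1]
gripper_width: 0.602
```

{"fn": "step_arm", "kwargs": {
  "steps": [
    [39,14,-1,-8.1],
    [36,19,-1,-8.1],
    [0,0,0,0],
    [0,0,0,0]
  ]
}}

```text
time: 12.85
tool_pos: [0.3609, 0.2822, 0.1148]
tool_rot: [0.001, 0.113, 0.994, -0.005]
contact_force: [-0.2, -0.1, 0.1]
gripper_width: 0.599
```

Run:
```python
from h import *
look((.381,.28),rad=.07); look((.443,.123),rad=.07,zmin=.02)
plan([.381,.28,.035],76); print(pose()[1].round(3))
```

```text
blob px [282. 235.] top z 0.0132 ctr mm [383.5 278. ] size [19.6 42.4] short-axis deg 71.3
j6 end -0.85
at [0.3616 0.2815 0.1148] jaw 76.9 j6 -0.84 t 12.9 -> 2 rows
[[-9.5, 1.8, 39.9, 0.4], [-9.5, 1.9, 39.9, 0.4]]
[[-0.974  0.227  0.001]
 [ 0.227  0.974 -0.01 ]
 [-0.003 -0.009 -1.   ]]
```

{"fn": "step_arm", "kwargs": {
  "steps": [
    [-11,1,35,2.8],
    [-11,1,35,2.8],
    [0,0,15,0],
    [0,0,0,0]
  ]
}}

```text
time: 13.35
tool_pos: [0.3897, 0.274, 0.029]
tool_rot: [0.004, 0.17, 0.985, -0.004]
contact_force: [0.2, -0.7, -0.1]
gripper_width: 0.6
```

Run:
```python
from h import *
plan([.3835,.278,.004],71.3)
```

```text
j6 end -0.76
at [0.3897 0.274  0.029 ] jaw 70.4 j6 -0.76 t 13.3 -> 1 rows
[[7.3, 1.9, 24.9, -0.9]]
```

{"fn": "step_arm", "kwargs": {
  "steps": [
    [7,2,13,-0.9],
    [0,0,11,0],
    [0,0,1,0]
  ]
}}

```text
time: 13.65
tool_pos: [0.3857, 0.2773, 0.0036]
tool_rot: [0.004, 0.164, 0.987, -0.003]
contact_force: [0.2, 0.6, 0.1]
gripper_width: 0.594
```

{"fn": "step_arm", "kwargs": {
  "steps": [
    [0,0,0,0],
    [0,0,0,0],
    [0,0,0,0],
    [0,0,0,0]
  ],
  "claw": 0
}}

```text
time: 14.05
tool_pos: [0.387, 0.2784, 0.0055]
tool_rot: [0.006, 0.163, 0.987, -0.002]
contact_force: [1.1, 0.2, -0.3]
gripper_width: 0.206
```

{"fn": "step_arm", "kwargs": {
  "steps": [
    [0,0,-15,0],
    [0,0,-40,0],
    [0,0,-40,0],
    [0,0,0,0]
  ]
}}

```text
time: 14.45
tool_pos: [0.3851, 0.2787, 0.1034]
tool_rot: [0.005, 0.163, 0.987, -0.002]
contact_force: [0.9, 0.8, 0.1]
gripper_width: 0.207
```

Run:
```python
from h import *
a=np.radians(4.8); ex=np.array([np.cos(a),np.sin(a)]); c=np.array([.593,-.264])
t=c+.033*ex; print(t,c-.025*ex); plan([.46,-.05,.12],90); plan([*t,.1],94.8)
```

```text
[ 0.62588426 -0.26123863] [ 0.56808768 -0.26609195]
j6 end -1.83
at [0.3851 0.2787 0.1034] jaw 71.2 j6 -0.76 t 14.4 -> 8 rows
[[-22.1, -35.9, -1.7, -2.3], [-20.6, -36.8, -1.7, -2.3], [-19.1, -37.6, -1.7, -2.3], [-17.5, -38.3, -1.7, -2.3], [-16.0, -39.0, -1.7, -2.3], [-14.3, -39.6, -1.7, -2.3], [-12.7, -40.2, -1.7, -2.3], [-11.1, -40.7, -1.7, -2.3]]
j6 end -2.2
at [0.3851 0.2787 0.1034] jaw 71.2 j6 -0.76 t 14.4 -> 13 rows
[[-30.9, -33.4, 0.7, -1.8], [-29.8, -34.3, 0.7, -1.8], [-28.7, -35.3, 0.7, -1.8], [-27.6, -36.1, 0.7, -1.8], [-26.4, -37.0, 0.7, -1.8], [-25.2, -37.8, 0.7, -1.8], [-24.0, -38.6, 0.7, -1.8], [-22.8, -39.3, 0.7, -1.8], [-21.5, -40.0, 0.7, -1.8], [-20.3, -40.7, 0.7, -1.8], [-19.0, -41.3, 0.7, -1.8], [-17.7, -41.9, 0.7, -1.8], [-16.3, -42.4, 0.7, -1.8]]
```

{"fn": "step_arm", "kwargs": {
  "steps": [
    [-31,-33,0,-1.8],
    [-30,-34,0,-1.8],
    [-29,-35,0,-1.8],
    [-28,-36,0,-1.8],
    [-26,-37,0,-1.8],
    [-25,-38,0,-1.8],
    [-24,-39,0,-1.8],
    [-23,-39,0,-1.8]
  ]
}}

```text
time: 15.25
tool_pos: [0.5405, -0.0577, 0.1074]
tool_rot: [0.009, 0.026, 1.0, -0.001]
contact_force: [-0.1, 0.1, 0.4]
gripper_width: 0.206
```

{"fn": "step_arm", "kwargs": {
  "steps": [
    [-21,-40,0,-1.8],
    [-20,-41,0,-1.8],
    [-19,-41,0,-1.8],
    [-17,-42,0,-1.8],
    [-16,-42,0,-1.8],
    [0,0,0,0],
    [0,0,0,0]
  ]
}}

```text
time: 15.95
tool_pos: [0.6382, -0.2774, 0.1034]
tool_rot: [0.007, -0.052, 0.999, -0.001]
contact_force: [-0.4, -0.4, -1.1]
gripper_width: 0.206
```

Run:
```python
from h import *
plan([.626,-.261,.017],94.8);print(pose()[1].round(3))
```

```text
j6 end -2.16
at [ 0.6382 -0.2774  0.1034] jaw 96.0 j6 -2.2 t 15.9 -> 2 rows
[[5.8, 8.9, 43.1, 0.6], [5.9, 8.8, 43.1, 0.6]]
[[-0.994 -0.104  0.015]
 [-0.104  0.995 -0.001]
 [-0.015 -0.002 -1.   ]]
```

{"fn": "step_arm", "kwargs": {
  "steps": [
    [6,9,38,0.6],
    [6,9,33,0.6],
    [0,0,15,0],
    [0,0,0,0]
  ]
}}

```text
time: 16.35
tool_pos: [0.6254, -0.2575, 0.0155]
tool_rot: [0.008, -0.042, 0.999, -0.001]
contact_force: [-0.4, 0.5, -0.8]
gripper_width: 0.204
```

{"fn": "step_arm", "kwargs": {
  "steps": [
    [0,0,0,0],
    [0,0,0,0],
    [0,0,0,0]
  ],
  "claw": 45
}}

```text
time: 16.65
tool_pos: [0.6277, -0.2576, 0.0193]
tool_rot: [0.01, -0.043, 0.999, -0.003]
contact_force: [-0.4, -1.0, -0.6]
gripper_width: 0.451
```

{"fn": "step_arm", "kwargs": {
  "steps": [
    [0,0,-20,0],
    [0,0,-40,0],
    [0,0,-40,0],
    [0,0,0,0]
  ]
}}

```text
time: 17.05
tool_pos: [0.6277, -0.2588, 0.1277]
tool_rot: [0.013, -0.043, 0.999, -0.004]
contact_force: [-0.1, -0.0, 1.9]
gripper_width: 0.451
```

Run:
```python
from h import *
look((.626,-.261),'w3.png',rad=.06,zmin=.017,zmax=.05)
plan([.457,.005,.13],153.8);print(pose()[1].round(3))
```

```text
blob px [283. 197.] top z 0.0232 ctr mm [ 622.6 -257.8] size [19.3 41.9] short-axis deg 95.2
blob px [279. 246.] top z 0.033 ctr mm [ 661.  -257.4] size [ 5.6 98.8] short-axis deg 5.0
j6 end -2.79
at [ 0.6265 -0.2582  0.1249] jaw 94.9 j6 -2.16 t 17.1 -> 7 rows
[[20.9, 39.5, -1.5, -8.4], [14.9, 42.2, -1.5, -8.4], [8.6, 43.9, -1.5, -8.4], [2.0, 44.7, -1.5, -8.4], [-4.5, 44.5, -1.5, -8.4], [-11.0, 43.3, -1.5, -8.4], [-17.2, 41.3, -1.5, -8.4]]
[[-0.996 -0.085  0.023]
 [-0.086  0.996 -0.006]
 [-0.023 -0.008 -1.   ]]
```

View pics/w3.png

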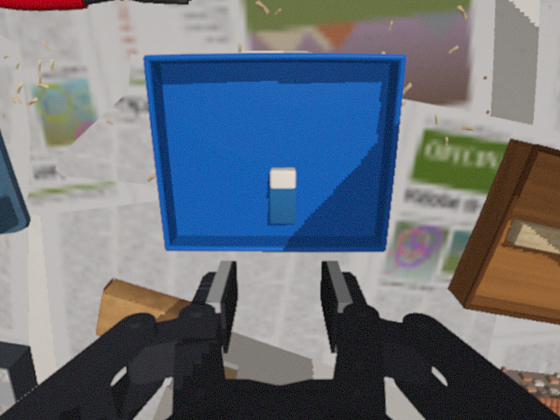

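The eraser is flat in the blue tray at (283,197). For the glue stick I need the other half-turn, because of the j6 range.

```bash
sed -i 's/def plan(target,jaw=None):/def plan(target,jaw=None,lim=2.9):/; s/>2.9: turn/>lim: turn/' h.py
python3 - <<'E'
from h import *
plan([.457,.005,.13],153.8,2.0)
E
```

```text
j6 end 0.35
at [ 0.6265 -0.2582  0.1249] jaw 94.9 j6 -2.16 t 17.1 -> 15 rows
[[9.7, 18.4, -0.7, 8.1], [12.2, 16.9, -0.7, 8.1], [14.5, 15.0, -0.7, 8.1], [16.5, 12.8, -0.7, 8.1], [18.1, 10.4, -0.7, 8.1], [19.4, 7.7, -0.7, 8.1], [20.3, 4.9, -0.7, 8.1], [20.8, 2.0, -0.7, 8.1], [20.8, -0.9, -0.7, 8.1], [20.5, -3.8, -0.7, 8.1], [19.8, -6.7, -0.7, 8.1], [18.6, -9.4, -0.7, 8.1], [17.1, -11.9, -0.7, 8.1], [15.3, -14.2, -0.7, 8.1], [13.2, -16.2, -0.7, 8.1]]
```

{"fn": "step_arm", "kwargs": {
  "steps": [
    [10,18,-1,8.1],
    [12,17,-1,8.1],
    [15,15,-1,8.1],
    [17,13,-1,8.1],
    [18,10,-1,8.1],
    [19,8,-1,8.1],
    [20,5,-1,8.1],
    [21,2,-1,8.1]
  ],
  "claw": 60
}}

```text
time: 17.9
tool_pos: [0.5354, -0.1141, 0.1282]
tool_rot: [0.012, 0.521, 0.854, 0.003]
contact_force: [0.4, 0.2, -0.5]
gripper_width: 0.601
```

{"fn": "step_arm", "kwargs": {
  "steps": [
    [21,-1,-1,8.1],
    [20,-4,-1,8.1],
    [20,-7,-1,8.1],
    [19,-9,-1,8.1],
    [17,-12,-1,8.1],
    [15,-14,-1,8.1],
    [13,-16,-1,8.1],
    [0,0,0,0]
  ]
}}

```text
time: 18.7
tool_pos: [0.459, 0.0199, 0.129]
tool_rot: [0.007, 0.874, 0.485, 0.007]
contact_force: [-0.8, -0.3, -0.3]
gripper_width: 0.6
```

Run:
```python
from h import *
look((.457,.005),rad=.08)
plan([.457,.005,.04],153.8);print(pose()[1].round(3))
```

```text
blob px [284. 216.] top z 0.0236 ctr mm [457.7   4.6] size [ 21.1 103.2] short-axis deg 153.7
j6 end 0.31
at [0.4595 0.0191 0.1291] jaw -31.8 j6 0.44 t 18.8 -> 2 rows
[[-6.9, 1.8, 44.5, -2.8], [-7.0, 1.5, 44.5, -2.8]]
[[ 0.527  0.849  0.019]
 [ 0.85  -0.527 -0.006]
 [ 0.006  0.019 -1.   ]]
```

{"fn": "step_arm", "kwargs": {
  "steps": [
    [-7,2,40,-2.8],
    [-7,2,35,-2.8],
    [0,0,25,0],
    [0,0,0,0]
  ]
}}

```text
time: 19.15
tool_pos: [0.4617, 0.0011, 0.0284]
tool_rot: [0.01, 0.845, 0.534, 0.009]
contact_force: [-1.0, 0.6, 0.2]
gripper_width: 0.6
```

Run:
```python
from h import *
plan([.4577,.0046,.004],153.7);print(pose()[1].round(3))
```

```text
j6 end 0.31
at [0.4617 0.0011 0.0284] jaw -25.5 j6 0.29 t 19.1 -> 1 rows
[[1.3, -5.8, 24.3, 0.8]]
[[ 0.43   0.902  0.027]
 [ 0.903 -0.43  -0.008]
 [ 0.004  0.027 -1.   ]]
```

{"fn": "step_arm", "kwargs": {
  "steps": [
    [1,-6,5,0.8],
    [0,0,12,0],
    [0,0,8,0],
    [0,0,0,0]
  ]
}}

```text
time: 19.55
tool_pos: [0.4601, 0.0032, 0.0047]
tool_rot: [0.012, 0.849, 0.528, 0.011]
contact_force: [-0.5, 1.2, 0.5]
gripper_width: 0.604
```

{"fn": "step_arm", "kwargs": {
  "steps": [
    [0,0,0,0],
    [0,0,0,0],
    [0,0,0,0],
    [0,0,0,0]
  ],
  "claw": 0
}}

```text
time: 19.95
tool_pos: [0.462, 0.0031, 0.0067]
tool_rot: [0.014, 0.849, 0.528, 0.013]
contact_force: [-0.4, 0.0, -0.1]
gripper_width: 0.243
```

{"fn": "step_arm", "kwargs": {
  "steps": [
    [0,0,-15,0],
    [0,0,-40,0],
    [0,0,-40,0],
    [0,0,0,0]
  ]
}}

```text
time: 20.35
tool_pos: [0.4574, 0.0043, 0.1039]
tool_rot: [0.013, 0.849, 0.528, 0.011]
contact_force: [0.3, 0.5, 0.6]
gripper_width: 0.242
```

Run:
```python
from h import *
plan([.568,-.266,.1],4.8);print(pose()[1].round(3))
```

```text
j6 end -0.68
at [0.4574 0.0043 0.1039] jaw -26.2 j6 0.31 t 20.4 -> 7 rows
[[-27.7, 31.2, 1.4, -4.4], [-30.0, 29.0, 1.4, -4.4], [-32.1, 26.5, 1.4, -4.4], [-34.1, 24.0, 1.4, -4.4], [-35.9, 21.3, 1.4, -4.4], [-37.4, 18.5, 1.4, -4.4], [-38.7, 15.5, 1.4, -4.4]]
[[ 0.441  0.897  0.033]
 [ 0.897 -0.441 -0.009]
 [ 0.006  0.033 -0.999]]
```

{"fn": "step_arm", "kwargs": {
  "steps": [
    [-28,31,0,-4.4],
    [-30,29,0,-4.4],
    [-32,26,0,-4.4],
    [-34,24,0,-4.4],
    [-36,21,0,-4.4],
    [-37,18,0,-4.4],
    [-35,14,0,-4.4],
    [0,0,0,0]
  ]
}}

```text
time: 21.15
tool_pos: [0.5709, -0.2697, 0.1077]
tool_rot: [0.016, 0.668, 0.744, 0.009]
contact_force: [-0.0, 0.4, 0.2]
gripper_width: 0.241
```

Run:
```python
from h import *
plan([.568,-.266,.018],4.8);print(pose()[1].round(3))
```

```text
j6 end -0.65
at [ 0.5709 -0.2697  0.1077] jaw 6.2 j6 -0.68 t 21.1 -> 2 rows
[[2.6, -2.8, 44.8, 0.7], [2.5, -2.9, 44.8, 0.7]]
[[-0.107  0.994  0.036]
 [ 0.994  0.108 -0.009]
 [-0.013  0.035 -0.999]]
```

{"fn": "step_arm", "kwargs": {
  "steps": [
    [2,-4,35,0.7],
    [2,-4,30,0.7],
    [0,0,15,0],
    [0,0,0,0]
  ]
}}

```text
time: 21.55
tool_pos: [0.5652, -0.2671, 0.0239]
tool_rot: [0.016, 0.678, 0.734, 0.009]
contact_force: [-0.2, 0.7, -0.3]
gripper_width: 0.241
```

{"fn": "step_arm", "kwargs": {
  "steps": [
    [0,0,6,0],
    [0,0,0,0]
  ]
}}

```text
time: 21.75
tool_pos: [0.5659, -0.2665, 0.0184]
tool_rot: [0.016, 0.678, 0.735, 0.009]
contact_force: [-1.2, 0.5, 0.4]
gripper_width: 0.237
```

{"fn": "step_arm", "kwargs": {
  "steps": [
    [0,0,0,0],
    [0,0,0,0],
    [0,0,0,0]
  ],
  "claw": 42
}}

```text
time: 22.05
tool_pos: [0.5683, -0.2675, 0.0221]
tool_rot: [0.019, 0.678, 0.735, 0.01]
contact_force: [0.5, -0.4, 0.0]
gripper_width: 0.42
```

{"fn": "step_arm", "kwargs": {
  "steps": [
    [0,0,-20,0],
    [0,0,-40,0],
    [0,0,-40,0],
    [0,0,-20,0],
    [0,0,0,0]
  ]
}}

```text
time: 22.55
tool_pos: [0.5637, -0.2664, 0.1484]
tool_rot: [0.02, 0.678, 0.735, 0.01]
contact_force: [0.7, 0.5, 0.4]
gripper_width: 0.419
```

Run:
```python
from h import *
look((.57,-.266),'w4.png',rad=.06,zmin=.017,zmax=.05)
plan([.443,.123,.15],74);print(pose()[1].round(3))
```

```text
blob px [275. 195.] top z 0.0336 ctr mm [ 566.6 -267.1] size [ 20.8 103.1] short-axis deg 4.6
blob px [224. 198.] top z 0.0331 ctr mm [ 525.7 -270.5] size [ 5.2 82.1] short-axis deg 5.0
blob px [336. 191.] top z 0.0232 ctr mm [ 615.6 -258.7] size [20.2 27.6] short-axis deg 95.1
j6 end -1.15
at [ 0.5632 -0.2662  0.1469] jaw 4.6 j6 -0.65 t 22.6 -> 9 rows
[[44.2, -9.8, -1.4, -7.7], [45.1, -3.8, -1.4, -7.7], [45.2, 2.3, -1.4, -7.7], [44.5, 8.3, -1.4, -7.7], [42.9, 14.2, -1.4, -7.7], [40.6, 19.9, -1.4, -7.7], [37.6, 25.1, -1.4, -7.7], [33.9, 29.9, -1.4, -7.7], [29.6, 34.2, -1.4, -7.7]]
[[-0.08   0.996  0.042]
 [ 0.997  0.081 -0.012]
 [-0.015  0.041 -0.999]]
```

View pics/w4.png

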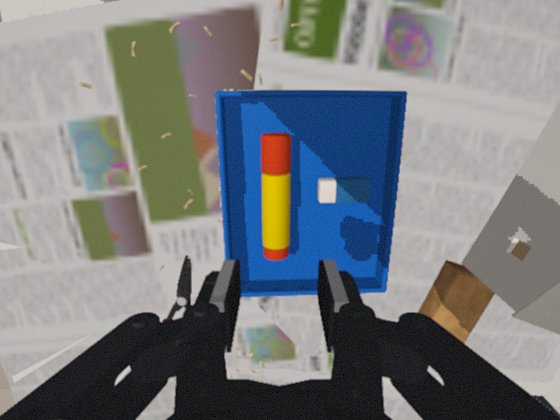

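The glue stick is flat at (276,195) and the eraser clear of it at (335,191), both in the blue tray. The pot comes last.

{"fn": "step_arm", "kwargs": {
  "steps": [
    [44,-10,-1,-7.7],
    [45,-4,-1,-7.7],
    [45,2,-1,-7.7],
    [44,8,-1,-7.7],
    [43,14,-1,-7.7],
    [41,20,-1,-7.7],
    [38,25,-1,-7.7],
    [34,30,-1,-7.7]
  ],
  "claw": 85
}}

```text
time: 23.4
tool_pos: [0.4406, 0.0852, 0.1326]
tool_rot: [0.013, 0.19, 0.982, -0.001]
contact_force: [0.3, 0.1, -0.2]
gripper_width: 0.849
```

{"fn": "step_arm", "kwargs": {
  "steps": [
    [30,34,0,-7.7],
    [0,0,0,0],
    [0,0,0,0]
  ]
}}

```text
time: 23.7
tool_pos: [0.4195, 0.1335, 0.1262]
tool_rot: [0.009, 0.116, 0.993, -0.003]
contact_force: [0.3, 0.8, 0.0]
gripper_width: 0.852
```

Run:
```python
from h import *
look((.443,.123),'w5.png',rad=.06,zmin=.02)
plan([.443,.123,.06]);print(pose()[1].round(3))
```

```text
blob px [270. 243.] top z 0.0389 ctr mm [444.4 120.3] size [34.8 35.2] short-axis deg 87.2
j6 end -1.23
at [0.4194 0.1332 0.126 ] jaw 76.6 j6 -1.19 t 23.8 -> 2 rows
[[-12.1, -2.1, 33.2, 0.0], [-12.1, -2.1, 33.2, 0.0]]
[[-0.973  0.232  0.017]
 [ 0.232  0.973 -0.007]
 [-0.018 -0.003 -1.   ]]
```

View pics/w5.png

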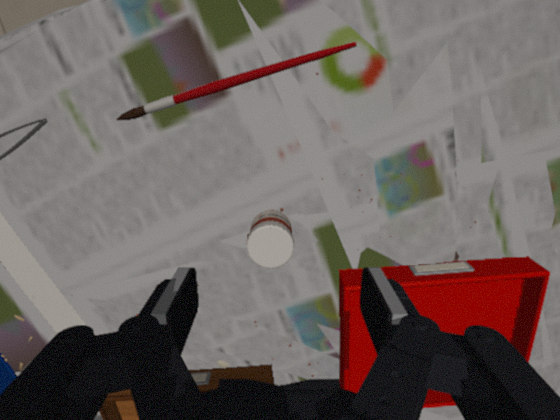

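The pot stands upright with its lid at (270,243), clear of the brush and the red tray.

{"fn": "step_arm", "kwargs": {
  "steps": [
    [-14,-4,30,0],
    [-14,-3,25,0],
    [0,0,0,0]
  ]
}}

```text
time: 24.05
tool_pos: [0.4484, 0.1157, 0.0699]
tool_rot: [0.01, 0.121, 0.993, -0.003]
contact_force: [-0.1, -0.1, 0.2]
gripper_width: 0.85
```

Run:
```python
from h import *
plan([.4434,.1203,.01])
```

```text
j6 end -1.22
at [0.4484 0.1157 0.0699] jaw 76.1 j6 -1.23 t 24.1 -> 2 rows
[[3.6, 1.7, 29.9, 0.0], [3.6, 1.7, 29.9, 0.0]]
```

{"fn": "step_arm", "kwargs": {
  "steps": [
    [4,2,25,0],
    [4,1,20,0],
    [0,0,12,0],
    [0,0,0,0]
  ]
}}

```text
time: 24.45
tool_pos: [0.4445, 0.1159, 0.0127]
tool_rot: [0.01, 0.126, 0.992, -0.003]
contact_force: [0.4, 0.5, -0.1]
gripper_width: 0.854
```

{"fn": "step_arm", "kwargs": {
  "steps": [
    [0,0,0,0],
    [0,0,0,0],
    [0,0,0,0],
    [0,0,0,0]
  ],
  "claw": 0
}}

```text
time: 24.85
tool_pos: [0.4478, 0.1154, 0.0168]
tool_rot: [0.013, 0.127, 0.992, -0.002]
contact_force: [-0.4, 0.1, 0.0]
gripper_width: 0.397
```

{"fn": "step_arm", "kwargs": {
  "steps": [
    [0,0,-15,0],
    [0,0,-35,0],
    [0,0,-40,0],
    [0,0,0,0]
  ]
}}

```text
time: 25.25
tool_pos: [0.4451, 0.1163, 0.1103]
tool_rot: [0.012, 0.127, 0.992, -0.002]
contact_force: [1.3, -0.4, 1.2]
gripper_width: 0.397
```

Run:
```python
from h import *
plan([.577,.243,.1],80.8);print(pose()[1].round(3))
```

```text
j6 end -1.16
at [0.4451 0.1163 0.1103] jaw 75.4 j6 -1.21 t 25.2 -> 4 rows
[[-23.9, 39.0, 3.1, -1.3], [-24.8, 38.4, 3.1, -1.3], [-25.7, 37.8, 3.1, -1.3], [-26.5, 37.2, 3.1, -1.3]]
[[-0.967  0.252  0.024]
 [ 0.252  0.968 -0.008]
 [-0.025 -0.002 -1.   ]]
```

{"fn": "step_arm", "kwargs": {
  "steps": [
    [-24,39,0,-1.3],
    [-25,38,0,-1.3],
    [-26,38,0,-1.3],
    [-26,35,0,-1.3],
    [0,0,0,0]
  ]
}}

```text
time: 25.75
tool_pos: [0.5786, 0.2447, 0.1097]
tool_rot: [0.012, 0.081, 0.997, -0.003]
contact_force: [-0.3, 0.3, -0.2]
gripper_width: 0.4
```

Run:
```python
from h import *
plan([.577,.243,.028],80.8);print(pose()[1].round(3))
```

```text
j6 end -1.12
at [0.5786 0.2447 0.1097] jaw 80.7 j6 -1.12 t 25.8 -> 2 rows
[[1.7, -0.8, 40.8, -0.0], [1.7, -0.8, 40.8, -0.0]]
[[-0.987  0.161  0.024]
 [ 0.161  0.987 -0.009]
 [-0.025 -0.005 -1.   ]]
```

{"fn": "step_arm", "kwargs": {
  "steps": [
    [2,-1,35,0],
    [2,-1,30,0],
    [0,0,12,0],
    [0,0,0,0]
  ]
}}

```text
time: 26.15
tool_pos: [0.5768, 0.2438, 0.0297]
tool_rot: [0.013, 0.08, 0.997, -0.004]
contact_force: [-0.8, -0.0, 0.5]
gripper_width: 0.394
```

{"fn": "step_arm", "kwargs": {
  "steps": [
    [0,0,3,0],
    [0,0,2,0]
  ]
}}

```text
time: 26.35
tool_pos: [0.5776, 0.2437, 0.0263]
tool_rot: [0.014, 0.08, 0.997, -0.003]
contact_force: [-0.2, -0.4, 0.1]
gripper_width: 0.398
```

{"fn": "step_arm", "kwargs": {
  "steps": [
    [0,0,1,0],
    [0,0,0,0],
    [0,0,0,0]
  ],
  "claw": 60
}}

```text
time: 26.65
tool_pos: [0.5798, 0.2441, 0.0288]
tool_rot: [0.016, 0.08, 0.997, -0.002]
contact_force: [-0.4, -0.5, -0.1]
gripper_width: 0.599
```

{"fn": "step_arm", "kwargs": {
  "steps": [
    [0,0,-20,0],
    [0,0,-40,0],
    [0,0,-40,0],
    [0,0,-20,0],
    [0,0,0,0]
  ]
}}

```text
time: 27.15
tool_pos: [0.5761, 0.245, 0.1545]
tool_rot: [0.017, 0.08, 0.997, -0.002]
contact_force: [0.1, -0.1, -0.2]
gripper_width: 0.598
```

Run:
```python
from h import *
look((.577,.243),'w6.png',rad=.04,zmin=.025,zmax=.08)
im,d,X=grab('top','top2.png'); cv2.imwrite('pics/top3.png',cv2.resize(im[130:290,120:440,::-1],None,fx=2.5,fy=2.5,interpolation=cv2.INTER_CUBIC))
print([ (b['box'],b['p']) for b in boxes_of('top','red_pliers_center')[:1]])
```

```text
blob px [277. 197.] top z 0.049 ctr mm [575.  243.7] size [34.6 34.9] short-axis deg 107.2
[([367.9, 212.4, 52.3, 20.0], 0.64)]
```

View pics/w6.png

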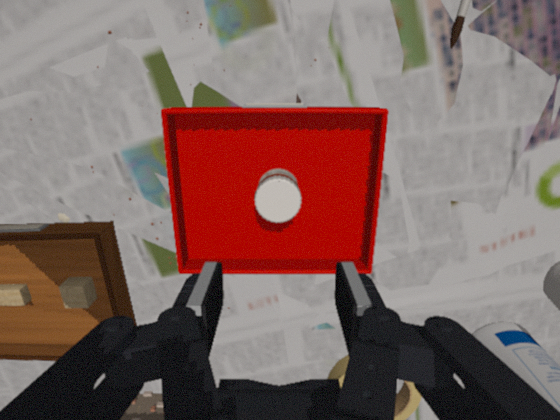

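View pics/top3.png

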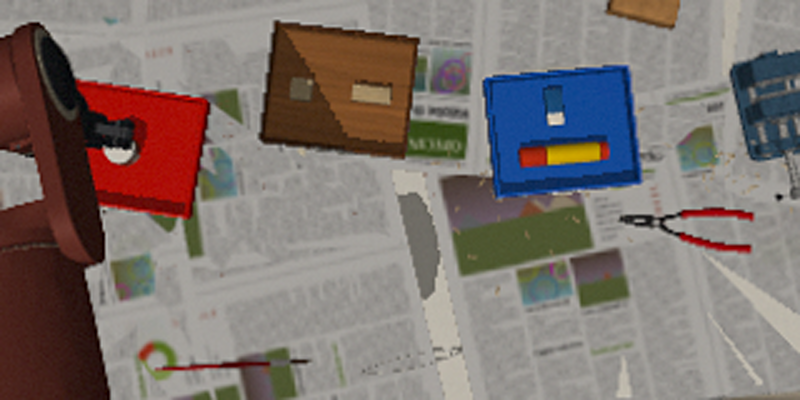

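The pot stands upright in the red tray at (277,197), with its lid at 49 mm (10 + 38 mm expected). In the top view the wooden tray holds both offcuts at (300,90) and (371,92). The blue tray holds the eraser at (555,105) and the glue stick at (563,153). The pliers are where they were, around (690,225).

```bash
python3 -c "
from plant import *
job_done(); print(state()['time'])"
```

```text
the job is handed in; nothing more can be done
the job is handed in; nothing more can be done
```

The table is sorted as you asked and the job is handed in, at about 27 s of robot time. I moved things in the order you listed: block, stick, eraser, glue stick, pot.

- **Placement:** the last views show both offcuts in the wooden tray and the eraser and glue stick apart in the blue tray. The paint pot stands in the middle of the red tray.
- **Resting on the floor:** after each release I measured the height of the object's top. All came within about 1 mm of the expected value (block 29 mm, stick 23, eraser 23, glue stick 34, pot 49), so each lies flat on its tray floor and the pot is upright.
- **Pliers:** they are at the same spot as in the first top picture. The network's box for them was about 7 pixels taller the second time, but the pictures show no shift.
- **Forces:** contact readings after each move stayed under about 2 N.
- **Off-nominal:** the tool built up a tilt of up to about 2.5 degrees during the moves. No check showed any effect on the placements.

No check failed.

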